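# Load the bench analyser: reagent tray and sample cassettes

## Robot

A 6-joint arm with a two-finger parallel gripper is mounted at the origin on a cart in front of the work surface, level with it; the furniture and walls round the work are solid. World frame = base frame: x ahead of the robot, y to its left, z up, the work surface at z = 0. Lengths are in m, angles in degrees, forces in N, time in s.
With the tool pointing down it reaches from about 0.35 to 0.875 m from the base axis. Payload 4.2 kg.
Tool frame: the origin (TCP) lies midway between the tips of the shut fingers; the grasp point (between the pads) lies 19 mm behind it; y points along the fingers, z is the direction in which the jaws open and shut, and the axes are right-handed (so a half turn about y gives the same grasp; the last joint's range is limited). The gripper opens to 87 mm and grips with 3 to 60 N. Pads are 19 mm wide; open, the fingers measure 117 mm over their backs; the gripper's body (75 mm by 190 mm) begins 51 mm behind the grasp point.
Start: joints at [82.941, 22.042, 0.453, 0, -68.411, -14.817], TCP at [0.233, 0.58, 0.223] pointing down, gripper open.
Joint ranges: [-179.83, 179.83], [-69.29, 118.12], [-61.27, 80.66], [-181.25, 117.63], [-171.15, -9.14], [-177.46, 177.46]. Speed limits (degrees/s): [159.86, 159.86, 180, 180, 180, 180].

## Interface

Orientations are given as [roll, pitch, yaw] about the fixed x, y, z axes, in that order (R = Rz(yaw) Ry(pitch) Rx(roll)).
In Python, from workcell import env gives the robot as it stands. The module is installed in compiled form; this text tells all that it offers. Calls block until the motion is done:
- env.goto(position, orientation): joint-space move of the TCP to a pose.
- env.move_straight(position, rotation=None, rate=0.15, force_limit=None): straight line of the TCP; rotation=None keeps the orientation; rate is the mean speed in m/s. With force_limit (N) it stops when the force on the tool has changed by that much, and returns True; else False.
- env.set_joints(angles): joint-space move.
- env.gripper_to(opening, grasp_force=None): opening from 0.0 (shut) to 1.0 (fully open); grasp_force is the grip in N (None keeps the last); returns when the fingers have stopped.
- env.dwell(seconds).
- env.inverse_kinematics(position, orientation): joint angles nearest the present ones, or None.
- env.read_state(): the state.
- env.grab_frame(name): name is "scene" or "top"; returns a dict with "image" (420x560x3 uint8, blue, green, red), "fx", "fy", "cx", "cy" (pixels), "position" and "orientation" of the camera in the world. Camera axes: x right, y up, looking along -z (the intrinsics and any distortion apply to the point x, -y, -z); pixel columns grow to the right and rows downward; lengths in m; the calibration is good to about 2 mm. A picture is of the moment at which its call begins. There is no depth.
A pose or a line that the arm cannot do raises env.Unreachable and nothing moves.
- env.close_job(): hands the job in, once; it reports no verdict.
Trained networks look in a picture, given as the dict that the camera call returned (one of the last four; its "shot" number tells which), for a name from the list of things; names that differ only in an ending like _2 or _b are one class to them, and where a whole thing is asked for, a point or a joint stands for the part that bears it (a point fixed in the world has none). Each returns a list of dicts, best first, with "score" (0 to 1); they miss things now and then, are a little off and sometimes report something else, mostly with a low value. They report only what shows in the picture. A call takes as long as a camera call. They do not tell look-alikes from the thing itself.
- env.search_frame(picture, thing): "xyz" ([x, y, z] in m, in world coordinates, good to about 4 mm: the middle of the surface that is visible of it).
- env.trace(picture, thing): "mask" (420x560 bool, what is visible of it).
The state is a dict: "clock": time; "joint_positions": joint angles; "qvel": joint speeds; "joint_torque": joint torques, N m; "position": TCP position; "tool_rot": TCP orientation; "force": force on the tool from outside, world axes, zero at the start; "wrist_torque": the same for the moment, N m; "opening": opening from 0.0 (shut) to 1.0 (fully open).
Only numpy, scipy, OpenCV 4.12 (cv2) and the standard library are available. Lean on these libraries where they do the work, as an engineer would, in place of code of your own. Each camera call takes 0.05 s, during which the arm holds its last target. There are 200 camera calls.

## Task

Get the bench analyser ready and start its run: stand every reagent bottle upright in a well of its own in the steel tray, then slide the loaded tray squarely into the analyser's low bay until it is fully home. Put every sample cassette upright and lengthwise on the sloped roller lane and see that they all run down, the first resting against the end stop and the others closed up behind it. When everything is loaded press the start button on the small pod, and leave the wooden box and the red-capped bottle where they stand.

Things in the scene. Friction and masses are not known exactly. Their poses are not given: they have to be found in the camera images.
- loader: bench analyser, fixed, pose differs at each start. Origin on the worktop under the middle of its front face; +x into the machine (away from the robot), +y left, z up. White housing x 8 to 133, y -112 to 100 mm, 170 mm tall. At y=+60 mm a sloped roller lane sticks out 300 mm toward the robot; at y=-60 mm a bay at worktop level goes in under the housing, right of it a pod with the button
- lane_stop (a point): foot of the end stop at the lane's low end, on the line of the roller tops, mid-lane, 55 mm up; axes of loader. From here the roller tops rise toward the robot (-x) at 0.122 rad (7 deg) for 300 mm: free 14 mm rollers 20 mm apart between rails 48 mm apart inside, 60 mm outside, tops 14 mm above the roller tops. Stop 26 mm tall. A cassette let go runs down at 0.1 to 0.4 m/s
- lane_load (a point): point on the line of the roller tops in mid-lane, 245 mm up the slope from the stop: a cassette centred here is clear of two cassettes already at the stop; 85 mm above the worktop; axes of loader (not tilted)
- bay_home (a point): where the tray's origin lies when fully home (far end against the bay's back wall), tray x along loader x; on the worktop; axes of loader. The bay has no floor: the tray slides on the worktop. 75 mm between its guides for the 70 mm tray, 104 mm clear height; lips 8 to 11 mm above the worktop reach 4 mm in over the tray's long edges
- bay_mouth (a point): middle of the flared mouth of the bay guides, on the worktop, 96 mm before bay_home; the guides (14 mm tall) are here about 107 mm apart and narrow to 75 mm within 50 mm; axes of loader
- start (a joint): start button, 0 out, 0.006 m fully pressed; springs back; about 5 N to press fully; counts as pressed beyond 0.004 m
- start_top (a point): centre of the top face of the round grey start button, 26 mm diameter, which is pressed straight down; the pod under it is 40 mm tall
- tray: loose stainless tray, 0.35 kg empty, flat base 178 mm long (x) by 70 mm wide (y), 3 mm thick; origin under the middle of the base. Three wells in a row along x, each 57 mm square inside, outer walls 18 mm and dividers 15 mm above the worktop. A black grip plate stands on a tongue before its -x end; the +x end enters the bay. It starts in front of the bay, off line
- tray_grip (a point): in the upright black grip plate of the tray, 35 mm above the worktop, 119 mm from the tray's origin along the tray's -x. The plate is 10 mm thick (along the tray's y), 40 mm long (along x), top 52 mm above the worktop; pinch it across its thickness
- well1 (a point): middle of the floor of the tray's well nearest the grip plate (58.7 mm from the middle well)
- well2 (a point): middle of the floor of the tray's middle well
- well3 (a point): middle of the floor of the tray's far well
- bottle1: white round reagent bottle, 48 mm diameter, 80 mm tall with its cap, 0.12 kg; origin in the middle of its underside, z up along the bottle. May be absent
- bottle2: white round reagent bottle, 48 mm diameter, 80 mm tall with its cap, 0.12 kg; origin in the middle of its underside, z up along the bottle. May be absent
- bottle3: white round reagent bottle, 48 mm diameter, 80 mm tall with its cap, 0.12 kg; origin in the middle of its underside, z up along the bottle. May be absent
- cassette1: grey sample cassette with three capped vials, body 80 mm long (x) by 40 mm wide (y) by 46 mm tall, the caps a firm row 66 x 22 mm up to 62 mm, 0.22 kg; origin in the middle of its underside; either end may lead. Stands upright on the worktop at the start. May be absent
- cassette2: grey sample cassette with three capped vials, body 80 mm long (x) by 40 mm wide (y) by 46 mm tall, the caps a firm row 66 x 22 mm up to 62 mm, 0.22 kg; origin in the middle of its underside; either end may lead. Stands upright on the worktop at the start. May be absent
- cassette3: grey sample cassette with three capped vials, body 80 mm long (x) by 40 mm wide (y) by 46 mm tall, the caps a firm row 66 x 22 mm up to 62 mm, 0.22 kg; origin in the middle of its underside; either end may lead. Stands upright on the worktop at the start. May be absent
- analytical_balance: analytical balance with a glass draught shield, fixed furniture to go round: fills x 0.45 to 0.76, y 0.16 to 0.38 m of the world, 309 mm tall (its front 110 mm a low keypad). Likewise fixed: a tall steel cabinet close on the robot's right, from x 0.28 and y -0.16 m back and to the right, 1 m tall: keep the elbow out of it
- weights: bystander: closed wooden weight box, 68 x 124 mm, 48 mm tall; origin in the middle of its underside
- redbottle: bystander: white reagent bottle with a red cap, 94 mm diameter, 215 mm tall; origin in the middle of its underside
Things that resemble listed ones, but are neither listed nor needed, are in the scene too. What is shaped like the bottle2 but orange is not meant.

How it is judged:
By the outcome, as a careful person would: the job done as asked, in the order asked, and still so for the second after the job is handed in, with the robot touching nothing.
Of bottle1, bottle2, bottle3 only 2 to 3 are there at a start; the rules pass over those that are not, and their reading is None.
Of cassette1, cassette2, cassette3 only 2 to 3 are there at a start; the rules pass over those that are not, and their reading is None.
At some moment in a run one of cassette1, cassette2, cassette3 may be knocked a few centimetres aside while the robot is not near it.
Once in a run the grip may slacken for a moment while it holds something.
It also fails if it takes over 200 s, if anything falls off the work surface, if the arm or the gripper's body presses on something with over 40 N, if the wrist force passes 120 N, or if a joint passes its speed limit or range.

## Working session

There is one attempt and no reset: what is moved stays moved. The work goes in short steps, each a Python script; the robot and the scene stay as the last script left them, time stands still between calls to the robot, and variables do not carry over. Pictures are saved under pics/ and viewed, about 12 in all and at most 16, crops included, and the job is handed in when it is done.

```bash
mkdir -p pics
cat > a.py <<'E'
from workcell import env
import cv2,numpy as np
for n in("scene","top"):
    p=env.grab_frame(n); cv2.imwrite(f"pics/{n}0.png",p["image"])
    print(n,{k:(np.round(v,3).tolist() if not isinstance(v,(dict,str)) else v) for k,v in p.items() if k!="image"})
    for t in["loader","tray","tray_grip","bottle1","cassette1","start","weights","redbottle"]:
        for d in env.search_frame(p,t): print(t,round(d["score"],2),np.round(d["xyz"],3))
print(env.read_state())
E
python3 a.py
```

```text
scene {'fx': 419.463, 'fy': 419.463, 'cx': 279.41, 'cy': 217.114, 'position': [0.157, 0.559, 1.169], 'orientation': [29.522, 0.474, -141.084], 'shot': 1}
loader 0.76 [ 0.755 -0.002  0.093]
tray 0.79 [ 0.542 -0.15   0.001]
tray_grip 0.67 [ 0.54  -0.153  0.006]
tray_grip 0.24 [0.359 0.257 0.05 ]
tray_grip 0.17 [0.532 0.473 0.163]
bottle1 0.88 [ 0.581 -0.246  0.057]
bottle1 0.61 [ 0.503 -0.292  0.053]
bottle1 0.51 [0.442 0.438 0.052]
bottle1 0.3 [ 0.541 -0.148  0.002]
cassette1 0.88 [0.361 0.256 0.044]
cassette1 0.68 [0.403 0.171 0.045]
cassette1 0.68 [0.346 0.349 0.044]
start 0.38 [ 0.723 -0.178  0.059]
weights 0.62 [0.441 0.442 0.05 ]
redbottle 0.92 [0.537 0.47  0.164]
redbottle 0.49 [0.361 0.254 0.048]
top {'fx': 515.569, 'fy': 515.569, 'cx': 279.722, 'cy': 196.917, 'position': [0.286, 0.079, 1.775], 'orientation': [9.93, 0.262, -91.137], 'shot': 2}
loader 0.72 [ 0.765 -0.009  0.14 ]
loader 0.23 [0.446 0.435 0.051]
tray 0.94 [ 0.551 -0.148  0.006]
tray 0.17 [ 0.723 -0.177  0.063]
tray_grip 0.77 [ 0.548 -0.151  0.001]
bottle1 0.69 [ 0.671 -0.256  0.078]
bottle1 0.63 [ 0.552 -0.147  0.
[... 317 characters left out ...]
bottle 0.89 [0.547 0.444 0.167]
{'clock': 0.9, 'joint_positions': array([ 8.29413079e+01,  2.20405159e+01,  4.54274950e-01, -5.39026217e-04,
       -6.84135802e+01, -1.48181347e+01]), 'qvel': array([-0.03265927, -0.04089187, -0.03173187,  0.00491704, -0.0212428 ,
        0.11064063]), 'joint_torque': array([-2.67976375e-04, -3.90453243e+01,  1.87616247e+01,  4.22417074e+00,
        1.55121525e-02, -2.35355731e-05]), 'position': array([0.23283428, 0.57998675, 0.22257224]), 'tool_rot': array([-9.00000447e+01, -5.30289111e-04,  1.58122975e+02]), 'force': array([-0.26667971, -0.47981306, -0.18837553]), 'wrist_torque': array([-0.02262436, -0.00654107,  0.02930032]), 'opening': 1.0009868004606561}
```

View pics/top0.png

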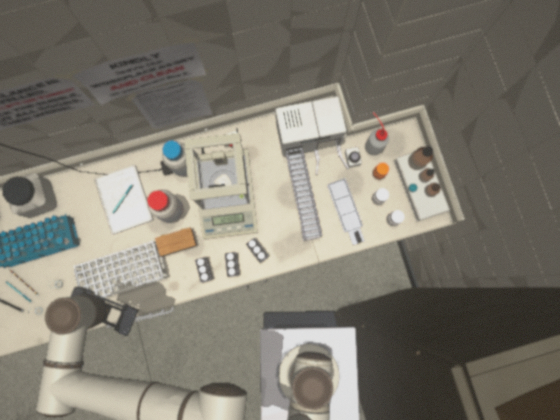

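View pics/scene0.png

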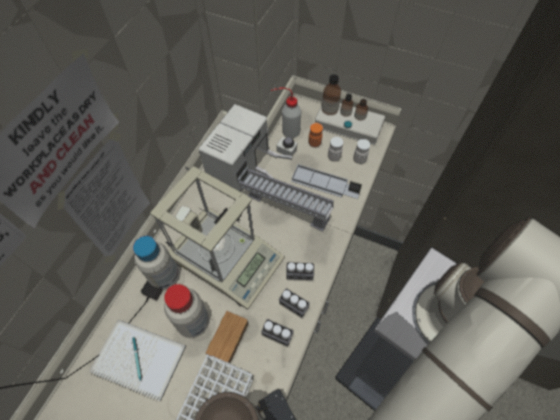

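The pictures show three cassettes (top px 204,269; 232,264; 257,250) and two white bottles (381,197; 397,217). The orange look-alike is at 381,171, the tray at 346,205, the lane at 300–313, 155–237, and the pod at 353,157. Next I'll fit the models to the masks.

```bash
cat > h.py <<'E'
from workcell import env
import cv2,numpy as np
from scipy.optimize import minimize
from scipy.spatial.transform import Rotation as R
def proj(p,X):
    X=np.atleast_2d(X); c=R.from_euler('xyz',p["orientation"],degrees=True).inv().apply(X-np.array(p["position"]))
    return np.c_[p["cx"]+p["fx"]*c[:,0]/-c[:,2], p["cy"]-p["fy"]*c[:,1]/-c[:,2]]
def unproj(p,uv,z):
    d=R.from_euler('xyz',p["orientation"],degrees=True).apply([(uv[0]-p["cx"])/p["fx"],-(uv[1]-p["cy"])/p["fy"],-1])
    o=np.array(p["position"]); return o+d*(z-o[2])/d[2]
def box(x0,x1,y0,y1,z0,z1): return np.array([[x,y,z] for x in(x0,x1) for y in(y0,y1) for z in(z0,z1)])/1000
def cyl(r,z0,z1):
    a=np.linspace(0,2*np.pi,24); return np.vstack([np.c_[r*np.cos(a),r*np.sin(a),0*a+z] for z in(z0,z1)])/1000
s,c=np.sin(.122),np.cos(.122)
def lane(x): return np.array([[x-d*c,60+y,55+d*s+h] for d in(0,300) for y in(-30,30) for h in(-15,14)])/1000
M={"cassette1":[box(-40,40,-20,20,0,46),box(-33,33,-11,11,46,62)],
 "bottle1":[cyl(24,0,60),cyl(16,60,80)],
 "tray":[box(-89,89,-35,35,0,18),box(-139,-99,-5,5,0,52),box(-139,-89,-10,10,0,3)],
 "loader":[box(8,133,-112,100,0,170),lane(0)]}
def world(parts,q): return [R.from_euler('z',q[2]).apply(P)+[q[0],q[1],0] for P in parts]
S=4
def render(p,parts,q):
    m=np.zeros((420*S,560*S),np.uint8)
    for P in world(parts,q):
        cv2.fillConvexPoly(m,cv2.convexHull(((proj(p,P)+.5)*S).astype(np.int32)),1)
    return m
def fit(obs,parts,q0,yaw=True):
    big=[cv2.resize(m.astype(np.uint8),None,fx=S,fy=S,interpolation=cv2.INTER_NEAREST) for _,m in obs]
    def cost(v):
        q=[v[0],v[1],(v[2] if yaw else q0[2])]; t=0
        for (p,_),b in zip(obs,big):
            r=render(p,parts,q); t+=1-(r&b).sum()/(r|b).sum()
        return t/len(obs)
    n=3 if yaw else 2
    sim=np.array([q0[:n]]+[[q0[j]+(0.01 if j<2 else .15)*(i==j) for j in range(n)] for i in range(n)])
    o=minimize(cost,q0[:n],method="Nelder-Mead",options=dict(initial_simplex=sim,xatol=3e-4,fatol=1e-4,maxiter=150))
    return np.array([*o.x[:2],o.x[2] if yaw else q0[2]]),1-o.fun
def near(p,thing,xy,tol=.06):
    "mask of thing whose centroid back-projects nearest xy"
    best=None
    for d in env.trace(p,thing):
        vs=np.argwhere(d["mask"])
        if len(vs)<8: continue
        e=np.hypot(*(unproj(p,vs.mean(0)[::-1],.03)[:2]-xy))
        if e<tol and(best is None or e<best[0]): best=(e,d["mask"])
    return None if best is None else best[1]
def down(yaw): return [-90,0,yaw]
def off(q,x,y):
    return np.array([q[0]+x*np.cos(q[2])-y*np.sin(q[2]),q[1]+x*np.sin(q[2])+y*np.cos(q[2])])
E
cat > b.py <<'E'
from h import *
ps=[env.grab_frame(n) for n in("scene","top")]
G={"loader":[("loader",(.70,-.005),.1)],"tray":[("tray",(.548,-.15),.1)],
"bottle1":[("bA",(.583,-.25),0),("bB",(.505,-.295),0)],"cassette1":[("cA",(.41,.167),.7),("cB",(.36,.253),.1),("cC",(.35,.345),.2)]}
over=[p["image"].copy() for p in ps]; over=[cv2.resize(o,None,fx=4,fy=4,interpolation=cv2.INTER_CUBIC) for o in over]
for t,L in G.items():
    for nm,xy,y0 in L:
        obs=[(p,near(p,t,xy,.15 if t=="loader" else .05)) for p in ps]; obs=[o for o in obs if o[1] is not None]
        if not obs: print(nm,"none");continue
        r=[fit(obs,M[t],[*xy,y],t!="bottle1") for y in((y0,) if t!="cassette1" else (-.6,0.,.6,1.3))]
        q,i=max(r,key=lambda a:a[1]); print(nm,len(obs),np.round(q,4),round(float(np.degrees(q[2])),1),"iou",round(i,3), [np.round(fit([o],M[t],list(q),t!="bottle1")[0],3) for o in obs])
        for p,o in zip(ps,over):
            m=render(p,M[t],q); cs,_=cv2.findContours(m,cv2.RETR_EXTERNAL,cv2.CHAIN_APPROX_NONE); cv2.drawContours(o,cs,-1,(0,0,255),1)
            for pp,mm in obs:
                if pp is p:
                    cs,_=cv2.findContours(cv2.resize(mm.astype(np.uint8),None,fx=4,fy=4,interpolation=0),cv2.RETR_EXTERNAL,cv2.CHAIN_APPROX_NONE); cv2.drawContours(o,cs,-1,(0,255,0),1)
cv2.imwrite("pics/topfit.png",over[1][380:980,1040:1700]); cv2.imwrite("pics/scfit.png",over[0][280:880,760:1560])
E
time python3 b.py
```

```text
loader 2 [ 0.7477 -0.0294  0.1749] 10.0 iou 0.844 [array([ 0.746, -0.027,  0.174]), array([ 0.748, -0.03 ,  0.178])]
tray 2 [ 0.5638 -0.1405  0.287 ] 16.4 iou 0.863 [array([ 0.563, -0.138,  0.261]), array([ 0.564, -0.142,  0.3  ])]
bA 1 [ 0.5871 -0.2617  0.    ] 0.0 iou 0.897 [array([ 0.587, -0.262,  0.   ])]
bB 2 [ 0.5109 -0.309   0.    ] 0.0 iou 0.923 [array([ 0.51 , -0.307,  0.   ]), array([ 0.511, -0.309,  0.   ])]
cA 2 [0.4125 0.1635 0.6287] 36.0 iou 0.9 [array([0.412, 0.166, 0.634]), array([0.412, 0.162, 0.631])]
cB 2 [0.3656 0.2495 0.1098] 6.3 iou 0.915 [array([0.365, 0.251, 0.122]), array([0.367, 0.249, 0.101])]
cC 2 [0.3506 0.3432 0.2494] 14.3 iou 0.914 [array([0.35 , 0.345, 0.278]), array([0.352, 0.342, 0.248])]
real	1m10.465s
user	0m34.601s
sys	0m22.026s
```

View pics/topfit.png

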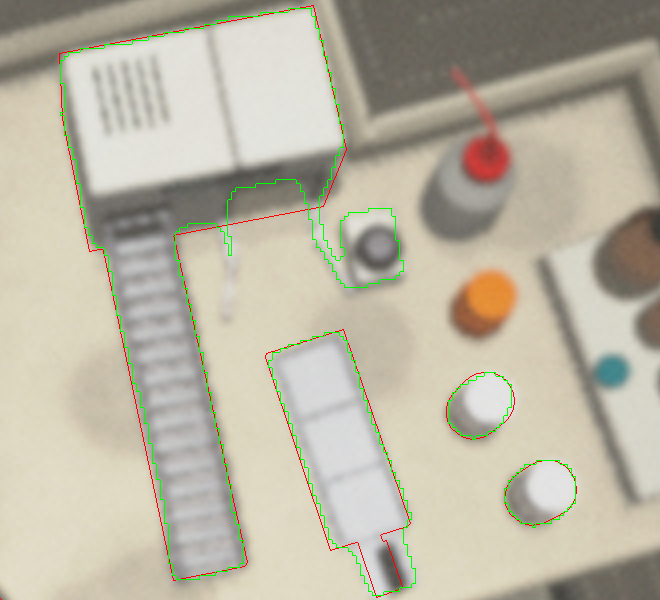

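View pics/scfit.png

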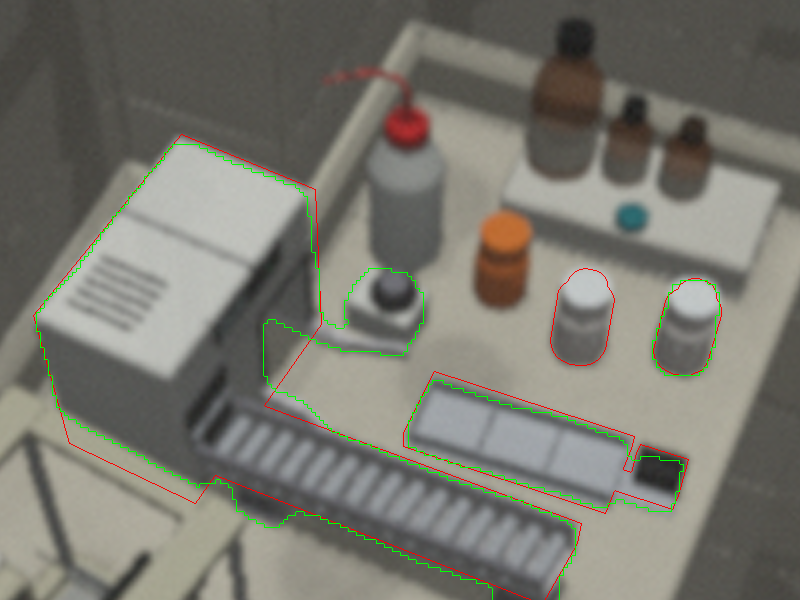

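Both fits line up with the picture. Before reaching right I'll check the arm geometry against the cabinet using IK. I'll also measure the bay mouth and refit the tray.

```bash
cat > c.py <<'E'
from h import *
ps=[env.grab_frame(n) for n in("scene","top")]
q0=env.read_state()["joint_positions"]
for p,o in [((.4,0,.2),down(90)),((.6,0,.2),down(90)),((.8,0,.2),down(90)),((.511,-.309,.03),down(-45)),((.587,-.262,.03),down(-45)),((.587,-.262,.03),down(135)),((.45,-.15,.1),down(16)),((.41,.1635,.018),down(36)),((.72,-.18,.06),down(100)),((.72,-.18,.06),down(-80))]:
    q=env.inverse_kinematics(p,o); print(p,o,np.degrees(np.arctan2(p[1],p[0])).round(1),None if q is None else np.round(q,1))
M["tray"]=[box(-89,89,-35,35,0,3),box(-89,89,-30,30,0,18),box(-139,-99,-5,5,0,52),box(-139,-89,-20,20,0,3)]
obs=[(p,near(p,"tray",(.555,-.145))) for p in ps]
for yy in(.24,.32): print(fit(obs,M["tray"],[.5638,-.1405,yy]))
# mouth tips, top picture
L=[.7477,-.0295,.1765]
for uv in((1040+226)/4,(380+318)/4),((1040+350)/4,(380+288)/4):
    w=unproj(ps[1],uv,.014)[:2]-L[:2]; print("guide tip in loader",R.from_euler('z',-L[2]).apply([*w,0]).round(3))
w=unproj(ps[1],((1040+379)/4,(380+245)/4),.05)[:2]; print("button",w,R.from_euler('z',-L[2]).apply([*(w-L[:2]),0]).round(3))
w=unproj(ps[0],((760+396)/4,(280+282)/4),.055)[:2]; print("button scene",w)
for n,p in zip("st",ps):
  for d in env.search_frame(p,"start"): print(d["score"],np.round(d["xyz"],3))
E
python3 c.py
```

```text
(0.4, 0, 0.2) [-90, 0, 90] 0.0 [ 23.5   0.6 -30.7   0.  -58.7 -23.5]
(0.6, 0, 0.2) [-90, 0, 90] 0.0 [ 15.4  20.6  -5.2   0.  -64.3 -15.4]
(0.8, 0, 0.2) [-90, 0, 90] 0.0 [ 11.5  40.9  29.8   0.  -78.9 -11.5]
(0.511, -0.309, 0.03) [-90, 0, -45] -31.2 [ -15.6   30.8  -16.5   -0.   -42.8 -119.4]
(0.587, -0.262, 0.03) [-90, 0, -45] -24.1 [  -9.7   34.2   -9.5   -0.   -46.3 -125.3]
(0.587, -0.262, 0.03) [-90, 0, 135] -24.1 [ -9.7  34.2  -9.5   0.  -46.3  54.7]
(0.45, -0.15, 0.1) [-90, 0, 16] -18.4 [  1.3  15.3 -29.8  -0.  -44.9 -75.3]
(0.41, 0.1635, 0.018) [-90, 0, 36] 21.7 [ 43.   20.7 -39.2  -0.  -30.2 -97. ]
(0.72, -0.18, 0.06) [-90, 0, 100] -14.0 [ -1.6  40.5   8.5   0.  -58.   11.6]
(0.72, -0.18, 0.06) [-90, 0, -80] -14.0 [  -1.6   40.5    8.5    0.   -58.  -168.4]
(array([ 0.56381872, -0.14282836,  0.30770647]), np.float64(0.9332593591860407))
(array([ 0.56325395, -0.14322083,  0.30670748]), np.float64(0.932699984194518))
guide tip in loader [-0.079 -0.006  0.   ]
guide tip in loader [-0.074 -0.118  0.   ]
button [ 0.72439678 -0.18032327] [-0.049 -0.144  0.   ]
button scene [ 0.72321183 -0.1797406 ]
0.42 [ 0.721 -0.173  0.06 ]
```

The arm plane stays about 8 cm clear of the cabinet. The measured mouth (y −6 to −118, 112 mm wide) agrees with the spec, which puts bay_home at about loader x = +0.018. Bottles first: A goes to well 3 and B to well 2, leaving well 1 empty.

```bash
cat >> h.py <<'E'
L=np.array([.7477,-.0295,.1765]); 
def st(tag=""):
    s=env.read_state(); print(tag,"t%.1f"%s["clock"],np.round(s["position"],3),"F",np.round(s["force"],1),"op %.3f"%s["opening"]); return s
def pick(xy,z,yaw,force,hi,op=1.0):
    env.gripper_to(op,force); env.goto([*xy,hi],down(yaw)); env.move_straight([*xy,z],rate=.12,force_limit=15)
    env.gripper_to(0,force); return st("grip")
E
cat > d.py <<'E'
from h import *
T=[.5635,-.143,.307]; ty=np.degrees(T[2])
env.goto([.3,.35,.3],down(60)); env.goto([.42,0,.3],down(0)); env.goto([.5,-.15,.25],down(-45)); st()
for xy,w in(((.5871,-.2617),.0587),((.5109,-.309),0)):
    pick(xy,.03,-45,25,.14)
    env.move_straight([*xy,.085]); g=off(T,w,0)
    env.move_straight([*g,.085],down(ty),rate=.12); s=st("above")
    env.move_straight([*g,.036],rate=.08,force_limit=12); st("down")
    env.gripper_to(.85); env.move_straight([*g,.15]); st("up")
env.goto([.42,-.1,.25],down(ty))
ps=[env.grab_frame(n) for n in("scene","top")]
cv2.imwrite("pics/tb.png",np.hstack([cv2.resize(ps[0]["image"][60:240,230:430],None,fx=2,fy=2),cv2.resize(ps[1]["image"][130:310,260:460],None,fx=2,fy=2)]))
E
python3 d.py
```

```text
t5.5 [ 0.5   -0.149  0.25 ] F [ 0.2  0.1 -0.6] op 1.003
grip t8.2 [ 0.587 -0.262  0.03 ] F [-0.9 -0.2  0.5] op 0.541
above t10.1 [ 0.619 -0.126  0.085] F [ 0.  -0.5 -1.5] op 0.542
down t10.8 [ 0.62  -0.125  0.036] F [-0.4  0.1 -1. ] op 0.544
up t12.5 [ 0.619 -0.125  0.149] F [-0.2 -0.6 -0.5] op 0.854
grip t15.8 [ 0.511 -0.309  0.03 ] F [ 0.1 -0.2  0.5] op 0.542
above t17.9 [ 0.563 -0.143  0.085] F [-0.1  0.5 -1.3] op 0.539
down t18.6 [ 0.564 -0.143  0.036] F [ 0.6 -0.1 -1.9] op 0.541
up t20.3 [ 0.563 -0.143  0.149] F [-0.5 -0.3  0.5] op 0.847
```

View pics/tb.png

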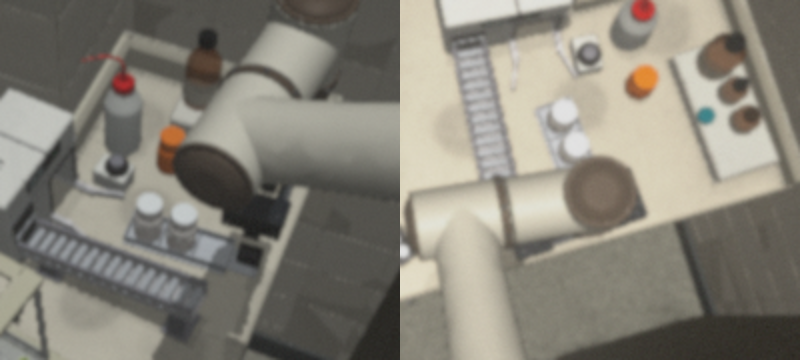

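Both bottles now stand in the tray, well 3 (crop px 563,112) and well 2 (573,148), and the pod is at 587,55. Next: grip the plate, square the tray onto the bay line, then insert it step by step with the lateral force watched.

```bash
cat > e.py <<'E'
from h import *
T=[.5635,-.143,.307]; ty=np.degrees(T[2]); ly=np.degrees(L[2])
g=off(T,-.119,0); pick(g,.022,ty,40,.14,.6)
a=off(L,-.33,-.061); env.move_straight([*a,.022],down(ly),rate=.05); st("aligned")
ps=[env.grab_frame(n) for n in("scene","top")]
lx=-.33
while lx<-.165:
    lx+=.015
    h=env.move_straight([*off(L,lx,-.061),.022],rate=.06,force_limit=15)
    s=env.read_state(); f=R.from_euler('z',-L[2]).apply(s["force"]); print(round(lx,3),h,f.round(1),end=" | ")
    if h: break
st("end")
p=env.grab_frame("scene"); p2=env.grab_frame("top")
cv2.imwrite("pics/ins.png",np.hstack([cv2.resize(p["image"][60:220,190:370],None,fx=2.2,fy=2.2),cv2.resize(p2["image"][90:250,260:440],None,fx=2.2,fy=2.2)]))
E
python3 e.py
```

```text
grip t24.4 [ 0.45  -0.179  0.022] F [-1.   0.1  0.9] op 0.113
aligned t25.2 [ 0.433 -0.147  0.022] F [-0.1  1.3  0.8] op 0.107
-0.315 True [-2.2 -0.3  4.4] | end t25.5 [ 0.434 -0.147  0.022] F [-2.1 -0.7  4.4] op 0.109
```

View pics/ins.png

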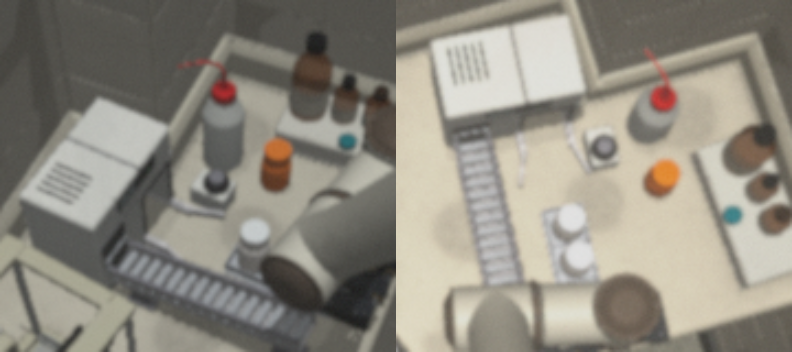

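The push stopped after 1 mm. The likely cause is the 190 mm wide gripper body meeting the raised end of the lane, with its bottom at 92 mm against rail tops at about 105 mm. I'll regrip near the top of the plate so the body passes above the rails.

```bash
cat > e.py <<'E'
from h import *
ly=np.degrees(L[2])
s=st(); p=s["position"]
env.gripper_to(.6); env.move_straight([p[0],p[1],.0395],rate=.05); env.gripper_to(0,40); st("regrip")
for lx,fl in((-.29,20),(-.245,20),(-.2,20),(-.15,20)):
    h=env.move_straight([*off(L,lx,-.061),.0395],down(ly),rate=.05,force_limit=fl)
    s=env.read_state(); print(round(lx,3),h,"F loader",R.from_euler('z',-L[2]).apply(s["force"]).round(1),"pos",R.from_euler('z',-L[2]).apply(s["position"]-[L[0],L[1],0]).round(4))
    if h: break
st("end")
p=env.grab_frame("scene"); p2=env.grab_frame("top")
cv2.imwrite("pics/ins2.png",np.hstack([cv2.resize(p["image"][60:220,190:370],None,fx=2.2,fy=2.2),cv2.resize(p2["image"][90:250,260:440],None,fx=2.2,fy=2.2)]))
E
python3 e.py
```

```text
t25.6 [ 0.434 -0.147  0.022] F [-1.  -0.6  3.8] op 0.111
regrip t27.9 [ 0.434 -0.147  0.039] F [-0.4  0.4 -0.4] op 0.113
-0.29 True F loader [-1.7  0.4  4.1] pos [-0.3301 -0.0609  0.0394]
end t28.2 [ 0.433 -0.147  0.039] F [-1.7  0.1  4.1] op 0.108
```

```bash
cat > f.py <<'E'
from h import *
ly=np.degrees(L[2])
for lx,r in((-.329,.01),(-.327,.01),(-.324,.01),(-.32,.02)):
    h=env.move_straight([*off(L,lx,-.061),.0395],down(ly),rate=r,force_limit=35)
    s=env.read_state(); print(round(lx,3),h,"F loader",R.from_euler('z',-L[2]).apply(s["force"]).round(1),"pos",R.from_euler('z',-L[2]).apply(s["position"]-[L[0],L[1],0]).round(4),s["clock"].round(2))
    if h: break
E
python3 f.py
```

```text
Traceback (most recent call last):
  File "f.py", line 5, in <module>
    s=env.read_state(); print(round(lx,3),h,"F loader",R.from_euler('z',-L[2]).apply(s["force"]).round(1),"pos",R.from_euler('z',-L[2]).apply(s["position"]-[L[0],L[1],0]).round(4),s["clock"].round(2))
                                                                                                                                                                                    ^^^^^^^^^^^^^^^^
AttributeError: 'float' object has no attribute 'round'
```

View pics/ins2.png

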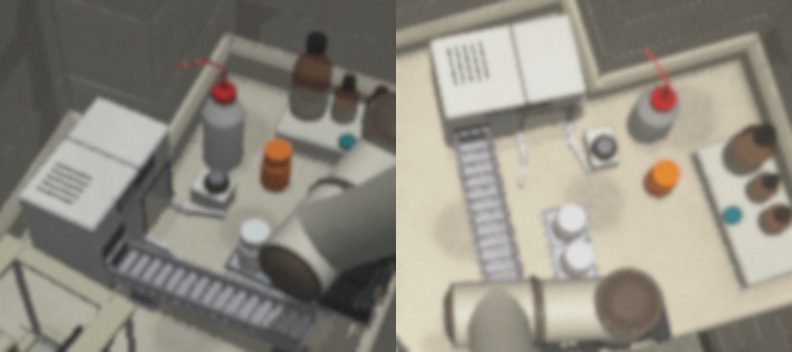

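```bash
sed -i 's/,s\["clock"\].round(2))/)/' f.py; python3 f.py
```

```text
-0.329 False F loader [-2.7  0.6  5. ] pos [-0.3299 -0.0609  0.0394]
-0.327 False F loader [-7.1 -0.6  9.8] pos [-0.3299 -0.0609  0.0394]
-0.324 False F loader [-13.3  -1.1  15.5] pos [-0.3299 -0.0608  0.0394]
-0.32 False F loader [-19.6  -1.6  23.4] pos [-0.3299 -0.0608  0.0394]
```

Something really is blocking it: −x and +z forces rise while the tool doesn't move. I'll read the moment to locate the contact, then back off.

```bash
cat > f.py <<'E'
from h import *
ly=np.degrees(L[2]); Q=R.from_euler('z',-L[2])
s=env.read_state(); print("M loader",Q.apply(s["wrist_torque"]).round(2),"F",Q.apply(s["force"]).round(1))
env.move_straight([*off(L,-.336,-.061),.0395],down(ly),rate=.05)
s=env.read_state(); print("M loader",Q.apply(s["wrist_torque"]).round(2),"F",Q.apply(s["force"]).round(1), Q.apply(s["position"]-[L[0],L[1],0]).round(4))
p=env.grab_frame("scene"); cv2.imwrite("pics/blk.png",cv2.resize(p["image"][110:260,260:460],None,fx=4,fy=4,interpolation=2))
E
python3 f.py
```

```text
M loader [-0.7   5.56  0.02] F [-19.6  -1.6  23.4]
M loader [-0.22  0.33  0.01] F [-0.9 -0.6  0.8] [-0.3359 -0.061   0.0394]
```

View pics/blk.png

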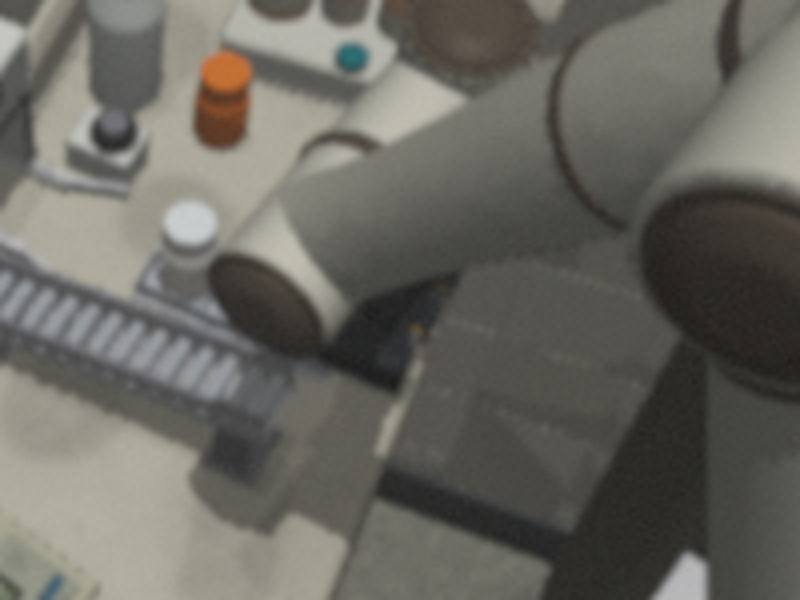

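The contact moment is on the centreline (ry ≈ 0), so the lane isn't the obvious culprit. To separate arm from tray, I'll release and advance the open gripper alone past the blocking point.

```bash
cat > f.py <<'E'
from h import *
ly=np.degrees(L[2]); Q=R.from_euler('z',-L[2])
def rep(t):
    s=env.read_state(); print(t,"F",Q.apply(s["force"]).round(1),"M",Q.apply(s["wrist_torque"]).round(2),Q.apply(s["position"]-[L[0],L[1],0]).round(4),"t%.1f"%s["clock"])
env.gripper_to(.6)
print(env.move_straight([*off(L,-.322,-.061),.0395],rate=.03,force_limit=15)); rep("open fwd")
env.move_straight([*off(L,-.33,-.061),.12],rate=.1); rep("up")
env.goto([.36,-.05,.3],down(ly))
ps=[env.grab_frame(n) for n in("scene","top")]
M["tray"]=[box(-89,89,-35,35,0,3),box(-89,89,-30,30,0,18),box(-139,-99,-5,5,0,52),box(-139,-89,-20,20,0,3)]+[P+[x,0,.003] for x in(0,.0587) for P in M["bottle1"]]
for n,p in zip("st",ps): cv2.imwrite(f"pics/tr_{n}.png",cv2.resize(p["image"][(70 if n=="s" else 130):(230 if n=="s" else 260),(220 if n=="s" else 270):(420 if n=="s" else 430)],None,fx=4,fy=4,interpolation=2))
E
python3 f.py
```

```text
False
open fwd F [-0.3 -0.5  0.1] M [ 0.03 -0.12  0.01] [-0.3221 -0.0609  0.0394] t32.2
up F [-0.3 -0.1  0. ] M [ 0.01 -0.12  0.01] [-0.3305 -0.0609  0.1195] t33.2
```

View pics/tr_t.png

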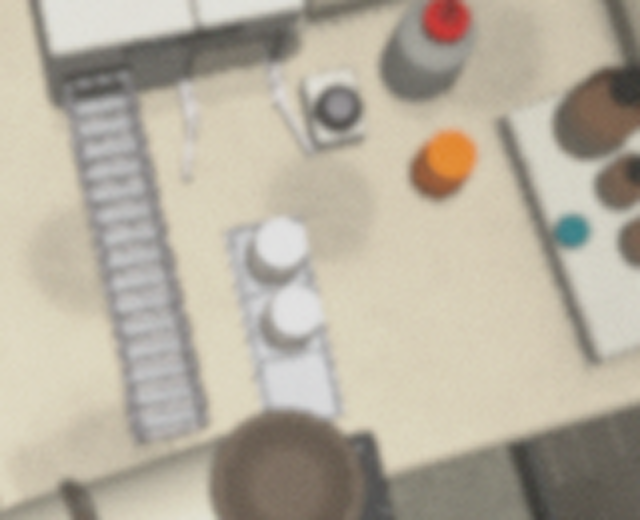

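The open gripper passes freely and nothing stands in front of the tray (front corners at 230,232 and 305,222; guide tips at 187,178 and 310,148). So the tray is jamming by itself: pushing forward also presses it down, and the worktop friction locks it. I'll carry part of its weight and servo z to keep Fz slightly negative during the push.

```bash
cat > f.py <<'E'
from h import *
ly=np.degrees(L[2]); Q=R.from_euler('z',-L[2])
a=off(L,-.333,-.061); env.goto([*a,.15],down(ly)); env.move_straight([*a,.0395],rate=.1); env.gripper_to(0,60); st("grip")
z=.041; lx=-.333; yy=-.061
while lx<-.15:
    lx+=.01
    env.move_straight([*off(L,lx,yy),z],down(ly),rate=.05,force_limit=45)
    s=env.read_state(); f=Q.apply(s["force"]); p=Q.apply(s["position"]-[L[0],L[1],0])
    print(round(lx,3),"F",f.round(1),"p",p.round(4),"z",round(z,4))
    z=float(np.clip(z+.0004*np.clip(f[2]+2.5,-2,3),.039,.0435))
    yy+=float(np.clip(f[1]*.0002,-.001,.001)) if abs(f[1])>4 else 0
    if lx-p[0]>.008 or abs(f[0])>20: print("stop");break
st("end")
E
python3 f.py
```

```text
grip t37.0 [ 0.431 -0.148  0.039] F [ 0.1  0.3 -0.6] op 0.102
-0.323 F [ 0.2 -0.4 -4. ] p [-0.323  -0.0609  0.0406] z 0.041
-0.313 F [ 1.   0.1 -2.9] p [-0.3116 -0.0611  0.0405] z 0.0404
-0.303 F [ 1.  -0.1 -3.4] p [-0.3016 -0.0611  0.0404] z 0.0402
-0.293 F [-0.3  0.2 -4. ] p [-0.2917 -0.0611  0.04  ] z 0.0399
-0.283 F [-9.9  0.3  8. ] p [-0.2872 -0.0609  0.0395] z 0.0393
-0.273 F [ 0.2 -1.  -3.6] p [-0.272  -0.0611  0.0405] z 0.0405
-0.263 F [ 0.9 -1.  -3.3] p [-0.2617 -0.061   0.0401] z 0.04
-0.253 F [-0.6  0.1 -2.3] p [-0.2525 -0.061   0.0396] z 0.0397
-0.243 F [-0.3 -0.4 -3.5] p [-0.2422 -0.061   0.0398] z 0.0397
-0.233 F [-4.4  0.4  0.9] p [-0.2334 -0.0611  0.0395] z 0.0394
-0.223 F [ 1.7 -0.2 -4.3] p [-0.2214 -0.061   0.0405] z 0.0406
-0.213 F [-1.4  0.6 -2.7] p [-0.2121 -0.0611  0.0398] z 0.0398
-0.203 F [ 0.3 -0.8 -2.2] p [-0.202  -0.0611  0.0399] z 0.0398
-0.193 F [ 0.4 -0.1 -3.2] p [-0.1918 -0.061   0.04  ] z 0.0399
-0.183 F [ 0.  -0.  -2.1] p [-0.1824 -0.061   0.0396] z 0.0396
-0.173 F [ 0.6  0.1 -3.4] p [-0.1722 -0.061   0.0398] z 0.0398
-0.163 F [-1.3 -0.4 -0.9] p [-0.1627 -0.0611  0.0396] z 0.0394
-0.153 F [ 0.8  1.2 -3.3] p [-0.152  -0.0609  0.04  ] z 0.0401
-0.143 F [ 0.6 -0.7 -2.1] p [-0.1423 -0.061   0.0397] z 0.0398
end t43.6 [ 0.618 -0.115  0.04 ] F [ 0.7 -0.6 -2.1] op 0.108
```

That works. Now on to the back wall in 4 mm steps.

```bash
cat > f.py <<'E'
from h import *
ly=np.degrees(L[2]); Q=R.from_euler('z',-L[2])
z=.0402; lx=-.142; n=0
while lx<-.075:
    lx+=.004
    env.move_straight([*off(L,lx,-.061),z],down(ly),rate=.04,force_limit=45)
    s=env.read_state(); f=Q.apply(s["force"]); p=Q.apply(s["position"]-[L[0],L[1],0])
    print(round(lx,3),"F",f.round(1),"p",p.round(4),"z",round(z,4))
    z=float(np.clip(z+.0004*np.clip(f[2]+2.5,-2,3),.039,.0435))
    n=n+1 if lx-p[0]>.003 else 0
    if n>=3 or f[0]<-22: print("stop");break
print(Q.apply(s["wrist_torque"]).round(2))
env.move_straight([*off(L,p[0],-.061),.0395],rate=.03)
st("relaxed"); env.gripper_to(.6); st("open")
env.move_straight([*off(L,p[0],-.061),.12],rate=.1)
env.goto([*off(L,-.25,-.10),.3],down(ly)); env.goto([.40,.05,.35],down(ly))
ps=[env.grab_frame(n) for n in("scene","top")]
cv2.imwrite("pics/home.png",np.hstack([cv2.resize(ps[0]["image"][80:190,190:330],None,fx=2.8,fy=2.8,interpolation=2),cv2.resize(ps[1]["image"][110:220,270:410],None,fx=2.8,fy=2.8,interpolation=2)]))
E
python3 f.py
```

```text
-0.138 F [-0.9 -0.2 -2.8] p [-0.1375 -0.061   0.0402] z 0.0402
-0.134 F [-0.8  0.1 -2.5] p [-0.1335 -0.061   0.0401] z 0.0401
-0.13 F [-1.4 -1.  -3.3] p [-0.1294 -0.0611  0.0401] z 0.0401
-0.126 F [-0.3 -0.9 -2.3] p [-0.1254 -0.061   0.0398] z 0.0398
-0.122 F [-1.4 -0.5 -2.5] p [-0.1214 -0.061   0.0399] z 0.0399
-0.118 F [-1.1  0.4 -1.9] p [-0.1174 -0.061   0.0399] z 0.0399
-0.114 F [-0.9 -0.2 -2.9] p [-0.1134 -0.061   0.0402] z 0.0401
-0.11 F [ 0.1 -0.2 -2.8] p [-0.1094 -0.061   0.04  ] z 0.04
-0.106 F [-1.  -0.3 -3.5] p [-0.1054 -0.061   0.0399] z 0.0399
-0.102 F [-2.   0.1 -1.9] p [-0.1017 -0.0611  0.0396] z 0.0395
-0.098 F [-1.   0.9 -1.6] p [-0.0974 -0.061   0.0397] z 0.0397
-0.094 F [-7.7 -0.6  1. ] p [-0.0972 -0.0609  0.0396] z 0.0401
-0.09 F [-13.7  -0.3   1.3] p [-0.0972 -0.061   0.0396] z 0.0413
-0.086 F [-20.1   0.1   3.8] p [-0.0971 -0.0611  0.0397] z 0.0425
stop
[-0.2   5.29  0.09]
relaxed t47.7 [ 0.663 -0.107  0.04 ] F [-3.4 -2.  -1.6] op 0.108
open t48.7 [ 0.663 -0.107  0.039] F [-0.6 -0.1  0.1] op 0.599
```

View pics/home.png

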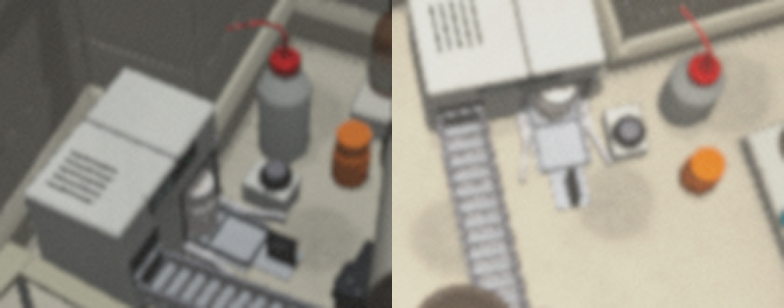

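The tray hit a hard stop at grip x = −0.097 (expected about −0.10) with lateral force near zero, and the picture shows it squarely between the guides with its bottles. Now the cassettes, re-detecting each one before the pick.

```bash
cat > cas.py <<'E'
import sys
from h import *
ly=np.degrees(L[2]); x,y,yw=map(float,sys.argv[1:4])
ps=[env.grab_frame(n) for n in("scene","top")]
obs=[(p,near(p,"cassette1",(x,y),.06)) for p in ps]; obs=[o for o in obs if o[1] is not None]
q,i=max([fit(obs,M["cassette1"],[x,y,yw+d]) for d in(-.5,0,.5)],key=lambda a:a[1])
print(len(obs),"fit",q.round(4),"iou",round(i,3),[fit([o],M["cassette1"],list(q))[0].round(3) for o in obs])
if i<.85: sys.exit("poor fit")
yaw=(np.degrees(q[2])+90)%180-90
pick(q[:2],.018,yaw,35,.13)
env.move_straight([*q[:2],.19],rate=.2); s=st("lift")
n=np.array([np.sin(.122),0,np.cos(.122)])
def P(h): v=np.array([-.2432,.06,.085])+n*(.018+h); return [*off(L,v[0],v[1]),v[2]]
o=[-90,7,ly]
env.goto(P(.09),o); s=st("above")
if s["opening"]<.4: sys.exit("lost")
env.move_straight(P(.004),rate=.08,force_limit=12); st("down")
env.gripper_to(.8); env.move_straight(P(.1),rate=.15); env.goto([.36,-.1,.33],down(ly)); st("away")
p,t=[env.grab_frame(n) for n in("scene","top")]
cv2.imwrite(f"pics/cas{sys.argv[4]}.png",np.hstack([cv2.resize(p["image"][110:250,180:360],None,fx=2.2,fy=2.2,interpolation=2),cv2.resize(t["image"][140:280,190:370],None,fx=2.2,fy=2.2,interpolation=2)]))
E
python3 cas.py .4125 .1635 .63 A
```

```text
1 fit [0.412  0.1655 0.6363] iou 0.882 [array([0.412, 0.165, 0.641])]
grip t55.7 [0.412 0.165 0.018] F [ 0.4 -0.9  1.2] op 0.458
lift t56.7 [0.411 0.165 0.189] F [-0.3 -0.8 -2.6] op 0.454
above t57.5 [ 0.51  -0.011  0.191] F [-0.9  0.9 -2.3] op 0.457
down t58.7 [ 0.501 -0.013  0.107] F [ 0.2 -0.6 -2.8] op 0.457
away t61.2 [ 0.36  -0.1    0.329] F [0.1 0.1 0.2] op 0.800
```

View pics/casA.png

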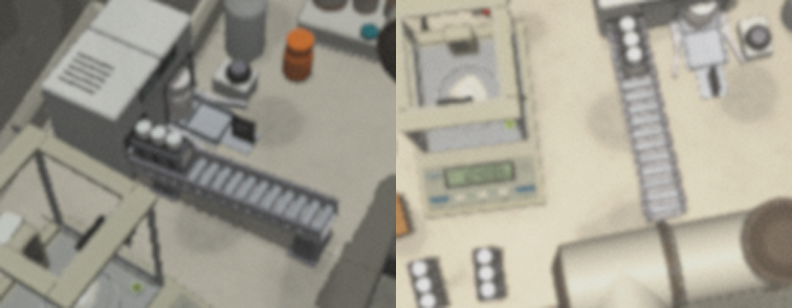

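Cassette A is upright against the stop (vials at top-crop px 627–634, 25–55). Cassettes B and C are still on the bench at 487,275 and 425,285.

```bash
python3 cas.py .3656 .2495 .11 B && python3 cas.py .3506 .3432 .25 C
```

```text
2 fit [0.3665 0.2495 0.1133] iou 0.905 [array([0.366, 0.252, 0.117]), array([0.367, 0.249, 0.112])]
grip t65.6 [0.367 0.25  0.018] F [-0.7 -0.2  0.4] op 0.454
lift t66.6 [0.366 0.249 0.189] F [-0.8 -0.1 -2.2] op 0.460
above t67.7 [ 0.51  -0.01   0.192] F [-0.2  0.7 -2.1] op 0.458
down t68.9 [ 0.501 -0.013  0.107] F [ 0.3  0.6 -2.4] op 0.457
away t71.4 [ 0.36  -0.1    0.329] F [-0.  -0.5 -0.2] op 0.798
2 fit [0.3519 0.3436 0.3138] iou 0.881 [array([0.352, 0.344, 0.314]), array([0.352, 0.343, 0.3  ])]
grip t76.1 [0.352 0.344 0.018] F [-0.3 -0.  -0.6] op 0.459
lift t77.1 [0.351 0.343 0.188] F [-0.6 -0.5 -2.6] op 0.461
above t78.5 [ 0.511 -0.01   0.192] F [-0.3  0.7 -2.4] op 0.458
down t79.8 [ 0.501 -0.013  0.107] F [-0.4  0.8 -2.9] op 0.463
away t82.2 [ 0.36  -0.1    0.329] F [ 0.7 -0.5 -0.2] op 0.800
```

View pics/casC.png

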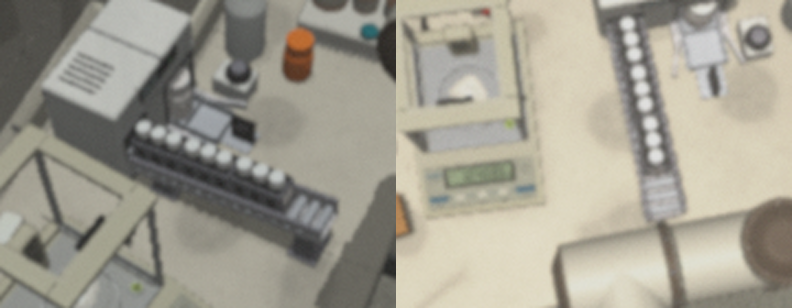

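All nine vials are evenly spaced from the stop upward, so the three cassettes are closed up. For the button I'll lean the tool back toward the robot to clear the grey bottle and the housing. First I'll check wrist and forearm height over the cassettes with a small kinematic fit.

```bash
cat > k.py <<'E'
from h import *
from scipy.optimize import least_squares
D=[]
for r in(.45,.55,.65,.75):
  for z in(.1,.3):
    for t in(0,25,45):
      q=env.inverse_kinematics([r,-.16,z],[-90,-t,0])
      if q is not None and abs(q[3])<5: D.append((r,z,np.radians(t),*np.radians(q[:5])))
D=np.array(D); print(len(D),np.degrees(D[:,3]).round(1)[:4],np.degrees(D[:,4]-D[:,5]-D[:,7]+D[:,2]).round(1)[:4])
def W(v,d):
    l1,l2,de,h,x0,T,o=v; f=d[:,4]-d[:,5]+de
    return x0+l1*np.sin(d[:,4])+l2*np.cos(f), h+l1*np.cos(d[:,4])-l2*np.sin(f)
def res(v):
    x,z=W(v,D); t=D[:,2]; T,o=v[5],v[6]
    return np.r_[x+T*np.sin(t)+o*np.cos(t)-D[:,0], z-T*np.cos(t)+o*np.sin(t)-D[:,1]]
s=least_squares(res,[.4,.4,0,.3,0,.25,0]); print(s.x.round(4),"rms",np.sqrt((s.fun**2).mean()).round(5))
b=[.724,-.180,.06]
for t in(0,15,25,35,45):
    q=env.inverse_kinematics(b,[-90,-t,10.1])
    if q is None: print(t,None);continue
    d=np.array([[0,0,0,*np.radians(q[:5])]]); x,z=W(s.x,d); q1=np.radians(q[0])
    el=np.array([s.x[4]+s.x[0]*np.sin(d[0,4]),s.x[3]+s.x[0]*np.cos(d[0,4])])
    Q=R.from_euler('z',-L[2]); lo=lambda r:Q.apply([r*np.cos(q1)-L[0],r*np.sin(q1)-L[1],0])[:2].round(3)
    print(t,np.round(q,1),"wrist rho,z",x.round(3),z.round(3),"loader",lo(x[0]),"elbow",el.round(3),lo(el[0]))
E
python3 k.py
```

```text
20 [-0. -0. -0. -0.] [90. 90. 90. 90.]
[ 5.650e-01  4.219e-01  2.000e-04  1.604e-01  0.000e+00  3.063e-01
 -2.000e-04] rms 4e-05
0 [ -1.6  40.9   9.2  -0.  -58.4 -78.3] wrist rho,z [0.729] [0.366] loader [-0.017  0.012] elbow [0.37  0.588] [-0.369  0.085]
15 [ -3.1  35.4  -1.5  -5.4 -38.6 -73. ] wrist rho,z [0.665] [0.368] loader [-0.084  0.009] elbow [0.327 0.621] [-0.412  0.086]
25 [ -4.5  33.   -6.3 -13.6 -27.  -64.6] wrist rho,z [0.634] [0.367] loader [-0.117  0.   ] elbow [0.308 0.634] [-0.433  0.083]
35 [ -7.5  31.8  -7.3 -30.8 -19.8 -46.2] wrist rho,z [0.625] [0.374] loader [-0.135 -0.029] elbow [0.298 0.64 ] [-0.447  0.07 ]
45 [-14.7  31.7  -5.5 -59.5 -20.2 -14. ] wrist rho,z [0.633] [0.386] loader [-0.157 -0.105] elbow [0.297 0.641] [-0.462  0.036]
```

The wrist stays at about 0.37 m, far above the cassettes. I'll press with a 40° lean and heading turned −30° from the loader axis, which keeps the body clear of the grey bottle and the housing.

```bash
cat > s.py <<'E'
from h import *
yw=np.degrees(L[2])-30; o=[-90,-40,yw]; hd=np.array([np.cos(np.radians(yw)),np.sin(np.radians(yw))])
b=np.array([.7238,-.180])+.005*hd
env.gripper_to(0,20); env.goto([*b,.19],o); st("above")
print(env.move_straight([*b,.04],rate=.04,force_limit=3)); a=st("touch")
print(env.move_straight([*b,a["position"][2]-.02],rate=.02,force_limit=14)); c=st("pressed"); print("travel",(a["position"]-c["position"]).round(4))
env.dwell(.3); st("held")
env.move_straight([*b,.2],rate=.1); env.goto([.4,-.05,.33],down(10)); st("away")
p,t=[env.grab_frame(n) for n in("scene","top")]
cv2.imwrite("pics/fin.png",np.hstack([cv2.resize(p["image"][80:240,160:360],None,fx=2,fy=2,interpolation=2),cv2.resize(t["image"][110:270,220:420],None,fx=2,fy=2,interpolation=2)]))
E
python3 s.py
```

```text
Traceback (most recent call last):
  File "s.py", line 4, in <module>
    env.gripper_to(0,20); env.goto([*b,.19],o); st("above")
                          ~~~~~~~~^^^^^^^^^^^^
workcell.Unreachable: the arm cannot take that pose within its joint ranges
```

```bash
cat > k2.py <<'E'
from h import *
t=env.grab_frame("top"); B=unproj(t,(374.6,151),0)[:2]; print("grey bottle",B.round(3))
g=np.array([[x,y,z] for x in np.linspace(-.0375,.0375,6) for y in -np.linspace(.07,.26,12) for z in np.linspace(-.095,.095,14)])
b=np.array([.7238,-.180]); out=[]
for ps in range(-60,61,10):
  for tl in range(0,50,5):
    for tw in(0,30,60,90,120,150):
      h=np.degrees(L[2])+ps
      Ro=R.from_euler('z',h,degrees=True)*R.from_euler('y',-tl,degrees=True)*R.from_euler('x',-90,degrees=True)*R.from_euler('y',tw,degrees=True)
      for fl in(0,180):
        Rr=Ro*R.from_euler('y',fl,degrees=True); o=Rr.as_euler('xyz',degrees=True)
        W=Rr.apply(g)+[*b,.055]
        m=W[:,2]<.215; db=np.hypot(*(W[m,:2]-B).T).min()-.042 if m.any() else .2
        l=R.from_euler('z',-L[2]).apply(W-[L[0],L[1],0]); m=l[:,2]<.17
        dh=np.min(np.maximum.reduce([.008-l[m,0],-.112-l[m,1]])) if m.any() else .2
        sc=min(db,dh)
        if sc<.012: continue
        if all(env.inverse_kinematics([*b,z],o) is not None for z in(.05,.19)): out.append((sc,ps,tl,tw,fl,db,dh,o.round(2).tolist()))
for r in sorted(out,key=lambda r:-r[0])[:6]: print(r)
E
python3 k2.py
```

```text
grey bottle [ 0.755 -0.259]
(np.float64(0.030851392591715675), 0, 45, 60, 0, np.float64(0.030851392591715675), np.float64(0.04496814301082225), [-49.11, -20.7, -57.68])
(np.float64(0.030851392591715675), 0, 45, 60, 180, np.float64(0.030851392591715675), np.float64(0.04496814301082224), [-130.89, 20.7, 122.32])
(np.float64(0.02702313400147894), 0, 40, 60, 0, np.float64(0.02702313400147894), np.float64(0.03130705080747833), [-53.99, -18.75, -56.03])
(np.float64(0.02702313400147894), 0, 40, 60, 180, np.float64(0.02702313400147894), np.float64(0.03130705080747833), [-126.01, 18.75, 123.97])
(np.float64(0.02277665844371867), 10, 45, 60, 0, np.float64(0.02277665844371867), np.float64(0.0465053620448925), [-49.11, -20.7, -47.68])
(np.float64(0.02277665844371867), 10, 45, 60, 180, np.float64(0.02277665844371867), np.float64(0.0465053620448925), [-130.89, 20.7, 132.32])
```

```bash
sed -i 's/sc=min(db,dh)/sc=min(db,dh); zm=W[:,2].min(); ym=l[l[:,2]<.16,1].max(initial=-1)/; s/if sc<.012:/if sc<.012 or zm<.07 or ym>.02:/; s/fl,db,dh,o/fl,db.round(3),dh.round(3),zm.round(3),ym.round(3),o/' k2.py; python3 k2.py
```

```text
grey bottle [ 0.755 -0.259]
(np.float64(0.013182989903889789), -10, 30, 30, 0, np.float64(0.019), np.float64(0.013), np.float64(0.076), np.float64(-0.038), [-73.9, -25.66, -33.58])
(np.float64(0.013182989903889782), -10, 30, 30, 180, np.float64(0.019), np.float64(0.013), np.float64(0.076), np.float64(-0.038), [-106.1, 25.66, 146.42])
```

```bash
sed -i 's/^yw=.*/o=[-73.9,-25.66,-33.58]; hd=np.array([1,0])/; s/\.005\*hd/.003*hd/' s.py; python3 s.py
```

```text
above t85.4 [ 0.727 -0.18   0.191] F [-0.   0.1 -0.1] op 0.005
True
touch t88.1 [ 0.727 -0.18   0.064] F [-0.8 -0.4  4.2] op 0.009
True
pressed t88.6 [ 0.727 -0.18   0.062] F [-4.9  1.1  8.6] op 0.002
travel [-0.0003  0.0001  0.002 ]
held t88.9 [ 0.727 -0.18   0.062] F [-4.2  0.7  6.9] op 0.005
away t91.8 [ 0.4   -0.05   0.329] F [ 0.3 -0.4  0.4] op 0.004
```

View pics/fin.png

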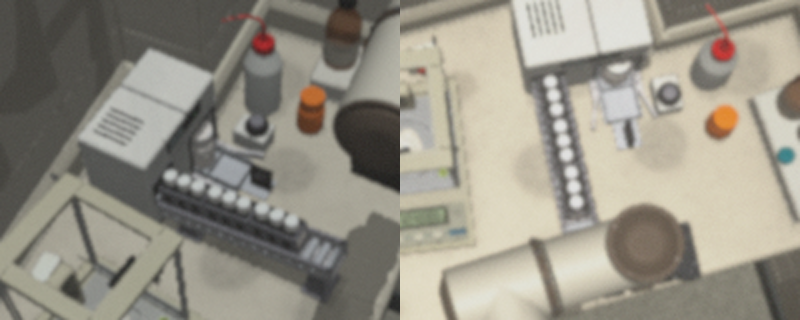

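```bash
python3 -c "
from h import *
p=env.grab_frame('scene')
for t in('weights','redbottle'): print(t,[d['xyz'].__class__ and np.round(d['xyz'],3) for d in env.search_frame(p,t)[:1]])
env.close_job(); st('closed')"
```

```text
weights [array([0.438, 0.437, 0.051])]
redbottle [array([0.533, 0.47 , 0.162])]
the job is handed in; nothing more can be done
the job is handed in; nothing more can be done
```

The analyser is loaded, I pressed the start button, and the job is handed in at about 92 s of the 200 s allowed. One thing I could only infer is that the press counted, because I had no direct reading of the button.

- **Bottles and tray:** Only two white bottles were present. They stand in wells 2 and 3, and the tray is in the bay. It met a hard stop at about 20 N, 4 mm past my estimate of home, with almost no sideways force. The last picture shows it straight between the guides, although the far bottle is hidden under the housing there.
- **Cassettes:** All three are on the lane. The last picture shows nine evenly spaced vials running up from the end stop.
- **Start button:** I pressed it last, with about 7–9 N where 5 N presses it fully. The finger moved 2 mm beyond first contact before it stopped, so I take it as fully pressed.
- **Bystanders:** In the last scan the wooden box and the red-capped bottle were where they started, within the detector's accuracy of about 4 mm.

**Problem along the way:** The first tray pushes jammed because pushing forward also pressed the tray onto the worktop. Forces reached about 20–25 N, within the limits. I regripped it higher and carried part of its weight, and it then slid in freely.

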